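# Move the battery pack from the charger into the label printer

### The job

Take the charged battery pack out of the charger by squeezing in its sprung release tab and lifting it straight out while the tab is held in, then fit it in the empty bay of the label printer, tab on the side away from the display, and press it home until the tab springs out and latches. The printer's bay is set a little differently (sideways and in height) each time, so feel your way in. Be gentle: do not yank on the latch, crush the tab or ram the pack, and leave the other things on the table where they are.

Things in the scene. Friction and masses are not known exactly. Their poses are not given: they have to be found in the camera images.
- pack_mid (a point): centre of the battery pack, half-way up: a grey block 44 (x) x 56 (y) x 85 (z) mm, 175 to 350 g, z up. A sprung black release tab runs down the middle of its -x face and slides along x only. The plain +x face is 22 mm from the centre. The pack starts seated 40 mm deep in the charger's bay, its upper 45 mm showing
- tab_face (a point): centre of the outer face of the tab's ribbed pad, 26 (y) x 34 (z) mm, 20.5 mm above the pack's centre. Pad to plain +x face: 52 mm at rest, 47 mm fully pressed. The pad's foot is 6 mm above the bay's rim when the pack is down
- tab (a joint): how far the tab is pressed in (towards the pack's +x), m: 0 out, at rest; 0.005 fully in. Its spring takes 4 N to start, 9 N fully in; a grip of 15 to 20 N keeps it in and carries the pack; over 45 N cracks it
- charger_bay (a point): centre of the bay's mouth, level with the top of the charger: a fixed black dock 130 x 110 x 50 mm, from 55 mm at -x to 75 mm at +x of this point. Bay 40 mm deep, 59 mm in y, from -25.5 to +23.5 mm in x; z up. The pack stands in it with parallel axes (tab to -x) and 1.5 mm of play each way
- printer_bay (a point): nominal centre of the mouth of the empty bay: a black block (cradle, rim 76 x 80 mm) standing in the top of the label printer, a fixed grey machine 190 x 132 x 72 mm (65 mm at -x to 125 mm at +x of this point, display panel at +x). The point is 16 mm above the printer's top, but the cradle is set by hand and really stands up to 4 mm off in x and in y, and 2 to 14 mm lower
- printer_floor (a point): nominal centre of the hard floor, 40 mm below the nominal mouth, off as the cradle is, which holds stiffly against 60 N. Bay as in the charger: same size, lip on its -x side, 3 mm sloped lead-in. Pack goes in with axes parallel, tab to -x. A sprung contact plate stands 4 mm proud of the floor, takes 5 to 8 N to push flush and lifts the pack again unless latched
- barb (a point): top edge of the tab's barb (flat above, sloped below), 14.5 mm below the pack's centre. In either bay it hooks 3.5 mm under a lip on the -x side. To latch, the pack must be within 1.5 mm of the hard floor when the tab springs out. Tab fully pressed, it clears the lip by 1.5 mm if the pack stands mid-bay, but can catch if the pack is pushed towards -x
- tub_low: clear open tub, 120 x 160 x 70 mm; a bystander to leave alone, origin at the centre of its underside
- label_roll: standing roll of labels, 100 across x 60 mm; a bystander to leave alone, origin at the centre of its underside
- core: empty card core, 52 across x 50 mm; a bystander to leave alone, origin at the centre of its underside
- tub_lid: flat clear tub lid, 130 x 170 x 10 mm; a bystander to leave alone, origin at the centre of its underside
- marker: lying marker pen, 143 x 14 x 14 mm; a bystander to leave alone, origin at the centre of its underside
Not all that is in view belongs to the job. There is more than one size of the part that bears pack_mid; the job needs the larger.

How it is judged:
By the outcome, as a careful person would: the job done as asked, in the order asked, and still so for the second after the job is handed in, with the robot touching nothing.
It also fails if it takes over 64 s, if anything falls off the work surface, if the arm or the gripper's body presses on something with over 40 N, if the wrist force passes 120 N, or if a joint passes its speed limit or range.

### The arm

A 7-joint arm with a two-finger parallel gripper is mounted at the origin on the work surface. World frame = base frame: x ahead of the robot, y to its left, z up, the work surface at z = 0. Lengths are in m, angles in rad, forces in N, time in s.
With the tool pointing down it reaches from about 0.425 to 0.875 m from the base axis. Payload 4.7 kg.
Tool frame: the origin (TCP) lies on the centre line of the jaws, within the pads' length; the fingertips stand 22 mm ahead of it and the grasp point (between the pads) lies 3 mm ahead of it (ctrl.tcp_to_tips is the z of the fingertips in the tool frame, in m); z points along the fingers, y is the direction in which the jaws open and shut (so a half turn about z gives the same grasp; the last joint's range is limited). The gripper opens to 87 mm and grips with 3 to 60 N. Pads are 19 mm wide; open, the fingers measure 117 mm over their backs; the gripper's body (75 mm by 190 mm) begins 51 mm behind the grasp point.
Start: joints at [-1.306, 0.321, -0.07, 1.45, 0.023, 1.371, -0.057], TCP at [0.161, 0.63, 0.245] pointing down, gripper open.
Joint ranges: [-2.86, 2.86], [-0.3, 2.09], [-1.38, 1.24], [0.06, 2.45], [-1.56, 4.7], [0.09, 2.05], [-2.69, 2.69]. Speed limits (rad/s): [2.57, 2.57, 3.14, 3.14, 3.14, 3.14, 3.14].

### API

Orientations are given as a rotation vector (axis times angle).
In Python, from bench import ctrl, cams gives the robot as it stands.
- The arm moves only by the tool move_arm, never from a script. Its argument "deltas" is a list of rows, each an object with "linear": the shift along the tool's x, y, z as a fraction of full scale, a list of three; "turn": the turn, a rotation vector about the tool's x, y, z as a fraction of full scale, a list of three; "claw": the closure, from 0 (fully open) to 1 (shut). In form: [{"linear": [tx, ty, tz], "turn": [wx, wy, wz], "claw": claw}, ...]. A call has 1 to 20 rows; each row shifts and turns the commanded pose from where the row before left it, along the tool's axes as they then stand; what a row does not reach is not made up. Full scale, the value 1, is 0.03 m for a shift and 4 degrees for a turn. A row lasts 1/12 s, in which the tool goes at most 41.7 mm and 7.16 degrees, less where a joint would pass 70% of its speed; a pose out of reach is approached as far as the arm can. A call with a number of a shift or a turn outside -1 to 1 is refused whole. A call with a gripper value outside its range is refused whole. The fingers move at their own pace and stop on an object; "grip_force" is the grip in N (left out, the last holds). Time passes only in rows, so rows that do not move let the fingers close. It gives the time, the measured TCP pose, the force and the opening at its end, in the units of the state.
- ctrl.get_state(): the state, without advancing time (a new reading comes with each control period).
- cams.get_image(name): name is "scene" or "top" or "wrist"; returns a dict with "image" (400x640x3 uint8, red, green, blue), "K" (3x3 intrinsics, pixels), "world_from_camera" (4x4, takes a point from camera to world coordinates); the wrist camera has in their place "tool_from_camera" (4x4, takes a point from camera to tool coordinates, whose origin is the TCP and whose axes are the flange's). Camera axes: x right, y down, z forward; pixel columns grow to the right and rows downward; lengths in m; the calibration is good to about 2 mm. A picture is of the moment at which its call begins: read the wrist's pose just before it. There is no depth.
- ctrl.close_job(): hands the job in, once; it reports no verdict.
The state is a dict: "time": time; "joint_positions": joint angles; "qd": joint speeds; "joint_torque": joint torques, N m; "position": TCP position; "tool_rot": TCP orientation; "ft_force": force on the tool from outside, world axes, zero at the start; "torque": the same for the moment, N m; "grip_width": opening from 0.0 (shut) to 1.0 (fully open).
Only numpy, scipy, OpenCV 4.12 (cv2) and the standard library are available. Lean on these libraries where they do the work, as an engineer would, in place of code of your own. Each camera call takes 0.05 s, during which the arm holds its last target. There are 200 camera calls.

## Working session

There is one attempt and no reset: what is moved stays moved. The work goes in short steps, Python scripts to look and compute and a tool call to move; the robot and the scene stay as the last step left them, time stands still between calls to the robot, and variables do not carry over. Pictures are saved under pics/ and viewed, about 8 in all and at most 12, crops included, and the job is handed in when it is done.

Besides the shell and the picture viewer there is one more tool, called after "Call:" in YAML: its name, and indented under it one key for each argument. move_arm: Moves the arm, as the interface text tells. Shift numbers are shares of 0.03 m and turn numbers shares of 4 degrees, none past 1 either way. Its arguments: {"type":"object","properties":{"deltas":{"type":"array"},"grip_force":{"type":"number"}},"required":["deltas"]}

```bash
mkdir -p pics; ls; cat > h.py <<'E'
import numpy as np,cv2,json
from bench import ctrl,cams
from scipy.spatial.transform import Rotation as R
def snap(n,f):
    s=ctrl.get_state(); d=cams.get_image(n)
    if n=="wrist":
        T=np.eye(4);T[:3,:3]=R.from_rotvec(s["tool_rot"]).as_matrix();T[:3,3]=s["position"]
        d["world_from_camera"]=T@np.array(d["tool_from_camera"])
    np.savez(f"pics/{f}.npz",img=d["image"],K=d["K"],W=d["world_from_camera"])
    cv2.imwrite(f"pics/{f}.png",d["image"][:,:,::-1]); return d
def ld(f): 
    z=np.load(f"pics/{f}.npz"); return z["img"],z["K"],z["W"]
def ray(f,u,v):
    _,K,W=ld(f); r=W[:3,:3]@np.linalg.solve(K,[u,v,1]); return W[:3,3],r
def onz(f,u,v,z):
    o,r=ray(f,u,v); return o+r*(z-o[2])/r[2]
def proj(f,p):
    _,K,W=ld(f); q=K@(W[:3,:3].T@(np.array(p)-W[:3,3])); return q[:2]/q[2]
E
python3 - <<'E'
from h import *
for n in ("scene","top"): 
    d=snap(n,n+"0"); print(n,np.round(d["K"],1).tolist(),np.round(d["world_from_camera"],3).tolist())
print(ctrl.get_state(), ctrl.tcp_to_tips)
E
```

```text
pics
scene [[387.4, 0.0, 310.9], [0.0, 387.4, 201.4], [0.0, 0.0, 1.0]] [[-0.579, 0.471, -0.665, 1.246], [0.815, 0.316, -0.485, 0.631], [-0.018, -0.823, -0.567, 0.687], [0.0, 0.0, 0.0, 1.0]]
top [[461.8, 0.0, 319.9], [0.0, 461.8, 198.1], [0.0, 0.0, 1.0]] [[-0.024, -0.976, 0.216, 0.304], [-1.0, 0.025, 0.001, 0.103], [-0.006, -0.216, -0.976, 1.145], [0.0, 0.0, 0.0, 1.0]]
{'time': 0.1, 'joint_positions': array([-1.30587611,  0.32175678, -0.07008499,  1.4515431 ,  0.02260881,
        1.37082972, -0.05686609]), 'qd': array([-0.00078474, -0.00139287, -0.00085411, -0.00207244,  0.00075458,
        0.00187898, -0.00135639]), 'joint_torque': array([-3.15593661e-04, -4.92569268e+01, -4.05877708e-01, -3.13402534e+01,
       -6.41215523e-02,  3.93634744e-02,  6.41829502e-05]), 'position': array([0.16126213, 0.62919886, 0.24357071]), 'tool_rot': array([-3.92841792e-01, -3.11681582e+00,  2.74287319e-03]), 'ft_force': array([ 0.49717142, -0.3968631 , -0.11324002]), 'torque': array([ 0.06127479, -0.00681039,  0.00803845]), 'grip_width': 0.9974661313035237} 0.022
```

View pics/scene0.png

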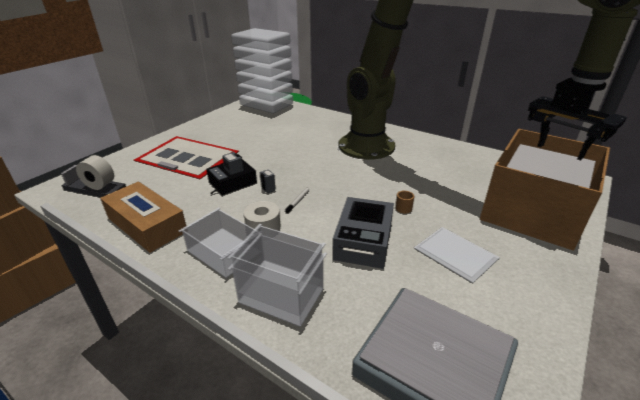

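View pics/top0.png

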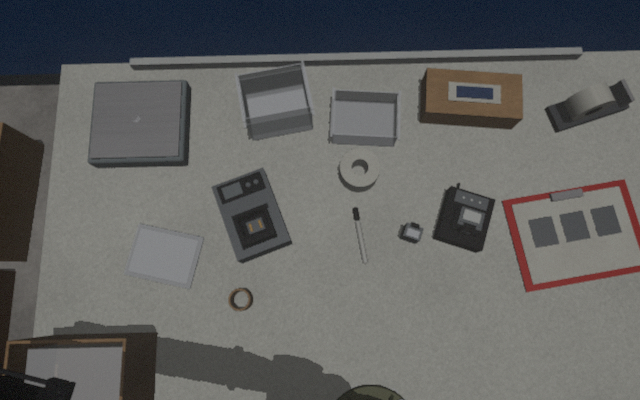

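The scene and top views show two candidates for pack_mid: the grey pack in the charger, top (471,217) / scene (233,163), and a smaller loose pack, top (411,232) / scene (267,181). The description picks the one in the charger. The printer is at top (252,215), with its display up-left at (233,190) and the empty bay at (256,227). Next is a close crop.

```bash
python3 - <<'E'
from h import *
i,_,_=ld("top0")
a=cv2.resize(i[170:265,390:510],(600,475),interpolation=cv2.INTER_CUBIC)[:, :]
b=cv2.resize(i[160:270,200:300],(432,475),interpolation=cv2.INTER_CUBIC)
m=np.hstack([cv2.resize(a,(432,342)),cv2.resize(b,(311,342))])
m=cv2.convertScaleAbs(m,alpha=1.8)
s,_,_=ld("scene0")
c=cv2.resize(s[140:205,195:290],(380,260),interpolation=cv2.INTER_CUBIC);d=cv2.resize(s[190:270,325:415],(363,260),interpolation=cv2.INTER_CUBIC)
m=np.vstack([m,cv2.convertScaleAbs(np.hstack([c,d]),alpha=1.6)])
cv2.imwrite("pics/c1.png",m[:,:,::-1])
E
```

```text
(no output)
```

View pics/c1.png

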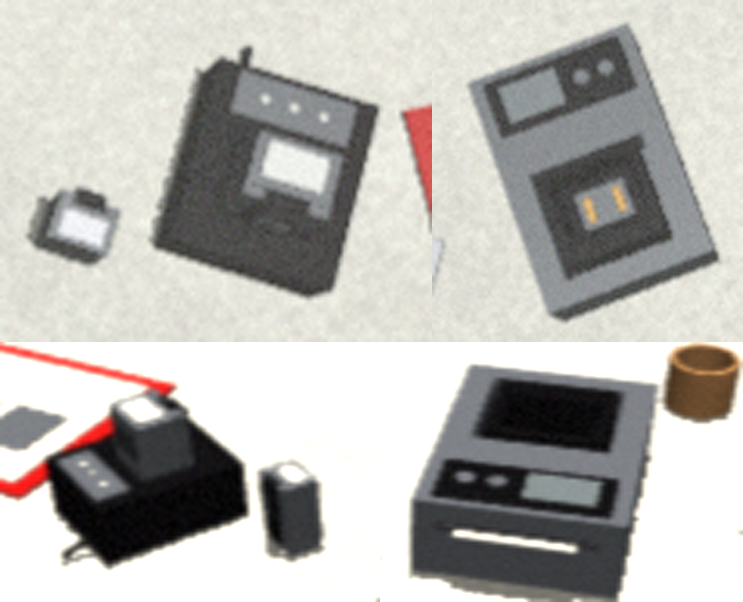

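The crop confirms it. The large pack stands in the charger with its tab notch toward the robot (top about (468,228)) and +x toward the LED panel. The small loose pack at (411,232) is the decoy. The printer's display lies away from the robot, so its +x also points away. Now coarse positions.

```bash
python3 - <<'E'
from h import *
c=lambda u,v:(390+u/3.6,170+v/3.6)
print("pack top",onz("top0",*c(293,172),.095))
for p in [(155,245),(310,295),(378,107),(215,60)]: print("chg corner",onz("top0",*c(*p),.05)) 
d=lambda u,v:(200+(u-432)/3.11,160+v/3.11)
for p in [(470,83),(628,25),(718,257),(560,315)]: print("prn",onz("top0",*d(*p),.072))
for p in [(532,175),(640,137),(672,240),(568,278)]: print("cradle",onz("top0",*d(*p),.08))
s=ctrl.get_state(); print(R.from_rotvec(s["tool_rot"]).as_matrix().round(3)); d=snap("wrist","w0");print(np.array(d["tool_from_camera"]).round(3),d["K"])
E
```

```text
pack top [ 0.480447   -0.24367061  0.095     ]
chg corner [ 0.44147832 -0.16287609  0.05      ]
chg corner [ 0.40600151 -0.26187795  0.05      ]
chg corner [ 0.530826   -0.31975183  0.05      ]
chg corner [ 0.56614394 -0.2131302   0.05      ]
prn [0.57551906 0.36127164 0.072     ]
prn [0.61879865 0.2395419  0.072     ]
prn [0.43624876 0.17162469 0.072     ]
prn [0.39594149 0.28962513 0.072     ]
cradle [0.50077822 0.31067609 0.08      ]
cradle [0.52796076 0.22921982 0.08      ]
cradle [0.44884103 0.20529468 0.08      ]
cradle [0.4224226  0.28263203 0.08      ]
[[-0.969  0.248 -0.   ]
 [ 0.248  0.969 -0.002]
 [-0.    -0.002 -1.   ]]
[[-0.001 -0.97  -0.242  0.065]
 [ 1.    -0.    -0.001  0.   ]
 [ 0.    -0.242  0.97  -0.14 ]
 [ 0.     0.     0.     1.   ]] [[282.49275907   0.         318.08677643]
 [  0.         282.49275907 200.61906124]
 [  0.           0.           1.        ]]
```

```bash
cat >> h.py <<'E'
def sim(rows,s=None):
    s=s or ctrl.get_state(); p=np.array(s["position"]);M=R.from_rotvec(s["tool_rot"])
    for l,t,n in rows:
        for _ in range(n):
            p=p+M.apply(np.array(l)*.03); M=M*R.from_rotvec(np.array(t)*np.radians(4))
    y=M.apply([0,1,0]); return p.round(4),np.degrees(np.arctan2(y[1],y[0])).round(2)
def st():
    s=ctrl.get_state();M=R.from_rotvec(s["tool_rot"]);y=M.apply([0,1,0]);return dict(t=round(s["time"],2),p=s["position"].round(4),yaw=np.degrees(np.arctan2(y[1],y[0])).round(2),z=M.apply([0,0,1]).round(4),f=s["ft_force"].round(2),g=round(s["grip_width"]*87,2))
E
python3 - <<'E'
from h import *
for a,b in ((-.9,-.2),(-.88,-.25),(-.95,-.25)):
  print(sim([([0,0,-1],[0,0,0],2),([a,b,0],[0,0,.76],18)]))
E
```

```text
(array([0.4514, 0.248 , 0.3042]), np.float64(20.91))
(array([0.4267, 0.2348, 0.3042]), np.float64(20.91))
(array([0.4545, 0.2113, 0.3043]), np.float64(20.91))
```

Call:
move_arm:
  deltas:
    - {"linear": [0,0,-1],"turn": [0,0,0],"claw": 0}
    - {"linear": [0,0,-1],"turn": [0,0,0],"claw": 0}
    - {"linear": [-0.9,-0.16,0],"turn": [0,0,0.76],"claw": 0}
    - {"linear": [-0.9,-0.16,0],"turn": [0,0,0.76],"claw": 0}
    - {"linear": [-0.9,-0.16,0],"turn": [0,0,0.76],"claw": 0}
    - {"linear": [-0.9,-0.16,0],"turn": [0,0,0.76],"claw": 0}
    - {"linear": [-0.9,-0.16,0],"turn": [0,0,0.76],"claw": 0}
    - {"linear": [-0.9,-0.16,0],"turn": [0,0,0.76],"claw": 0}
    - {"linear": [-0.9,-0.16,0],"turn": [0,0,0.76],"claw": 0}
    - {"linear": [-0.9,-0.16,0],"turn": [0,0,0.76],"claw": 0}
    - {"linear": [-0.9,-0.16,0],"turn": [0,0,0.76],"claw": 0}
    - {"linear": [-0.9,-0.16,0.4],"turn": [0,0,0.76],"claw": 0}
    - {"linear": [-0.9,-0.16,0.4],"turn": [0,0,0.76],"claw": 0}
    - {"linear": [-0.9,-0.16,0.4],"turn": [0,0,0.76],"claw": 0}
    - {"linear": [-0.9,-0.16,0.4],"turn": [0,0,0.76],"claw": 0}
    - {"linear": [-0.9,-0.16,0.4],"turn": [0,0,0.76],"claw": 0}
    - {"linear": [-0.9,-0.16,0.4],"turn": [0,0,0.76],"claw": 0}
    - {"linear": [-0.9,-0.16,0.4],"turn": [0,0,0.76],"claw": 0}
    - {"linear": [-0.9,-0.16,0.4],"turn": [0,0,0.76],"claw": 0}
    - {"linear": [-0.9,-0.16,0.4],"turn": [0,0,0.76],"claw": 0}

```text
time: 1.82
position: [0.4653, 0.2623, 0.1959]
tool_rot: [1.786, 2.584, 0.0]
ft_force: [0.1, 0.0, 0.4]
grip_width: 0.994
```

Call:
move_arm:
  deltas:
    - {"linear": [0,0,0],"turn": [0,0,0],"claw": 0}
    - {"linear": [0,0,0],"turn": [0,0,0],"claw": 0}

```text
time: 1.98
position: [0.4651, 0.2618, 0.1959]
tool_rot: [-1.786, -2.583, 0.002]
ft_force: [0.1, 1.0, 0.0]
grip_width: 1.003
```

```bash
python3 - <<'E'
from h import *
print(st()); d=snap("wrist","w1")
cv2.imwrite("pics/w1v.png",cv2.convertScaleAbs(d["image"][:,:,::-1],alpha=1.5))
E
```

```text
{'t': 1.98, 'p': array([0.4651, 0.2618, 0.1959]), 'yaw': np.float64(20.67), 'z': array([-1.3e-03, -8.0e-04, -1.0e+00]), 'f': array([0.11, 0.98, 0.01]), 'g': 87.23}
```

View pics/w1v.png

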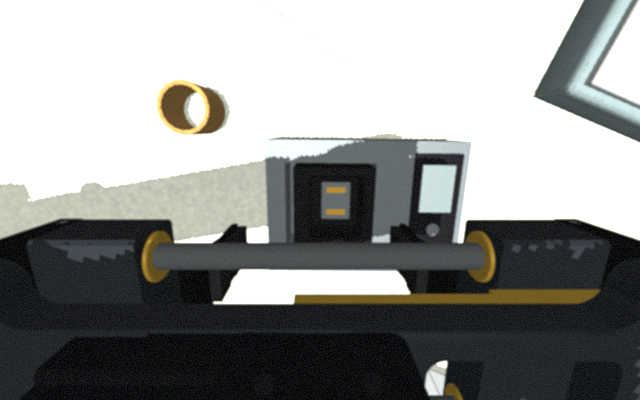

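The wrist view shows the printer from above. The cradle rim's upper corners are at (294,164) and (375,164), the contacts at (336,200), and the display to the right at (438,190). The gripper hides the lower part, so I'll shift aside.

Call:
move_arm:
  deltas:
    - {"linear": [-0.8,0.2,0],"turn": [0,0,0],"claw": 0}
    - {"linear": [-0.8,0.2,0],"turn": [0,0,0],"claw": 0}
    - {"linear": [0,0,0],"turn": [0,0,0],"claw": 0}
    - {"linear": [0,0,0],"turn": [0,0,0],"claw": 0}

```text
time: 2.37
position: [0.4939, 0.224, 0.1972]
tool_rot: [1.782, 2.587, 0.002]
ft_force: [-0.4, 1.2, -0.5]
grip_width: 0.998
```

```bash
python3 - <<'E'
from h import *
print(st()); d=snap("wrist","w2")
c=d["image"][60:230,220:500]
cv2.imwrite("pics/w2v.png",cv2.resize(cv2.convertScaleAbs(c[:,:,::-1],alpha=2),None,fx=2.8,fy=2.8,interpolation=cv2.INTER_CUBIC))
E
```

```text
{'t': 2.37, 'p': array([0.4939, 0.224 , 0.1972]), 'yaw': np.float64(20.87), 'z': array([ 9.e-04,  9.e-04, -1.e+00]), 'f': array([-0.41,  1.19, -0.47]), 'g': 86.85}
```

View pics/w2v.png

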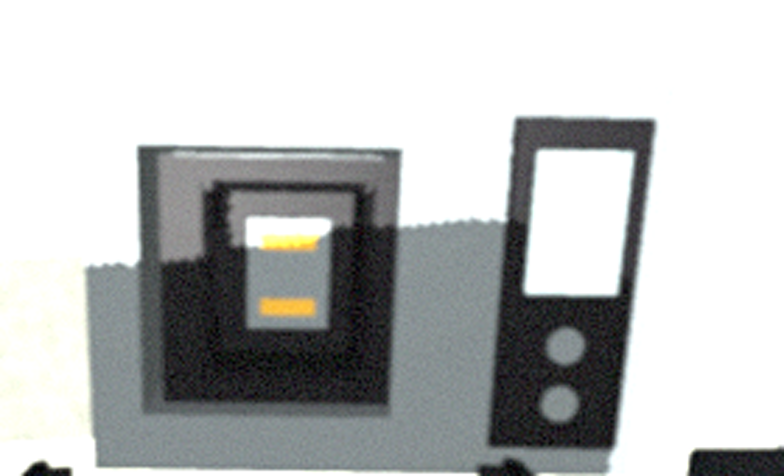

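```bash
python3 - <<'E'
from h import *
q=lambda u,v:(220+(u+.5)/2.8-.5,60+(v+.5)/2.8-.5)
def show(n,pts,z):
    P=np.array([onz("w2",*q(*p),z)[:2] for p in pts])
    L=[np.linalg.norm(P[i]-P[(i+1)%len(P)])*1e3 for i in range(len(P))]
    a=[np.degrees(np.arctan2(*(P[(i+1)%len(P)]-P[i])[::-1])) for i in range(len(P))]
    print(n,z,P.mean(0).round(4),np.round(L,1),np.round(a,1)); 
for z in (.072,.08,.086): show("outer",[(138,147),(401,150),(390,415),(143,412)],z)
for z in (.072,.08,.086): show("inner",[(160,150),(401,150),(388,403),(165,403)],z)
show("bayLead",[(205,183),(375,184),(368,370),(210,370)],.08)
for z in (.036,.042):show("plate",[(246,217),(331,217),(329,329),(248,329)],z)
show("panel",[(515,117),(656,120),(615,447),(489,444)],.072)
show("printerfront",[(88,265),(97,465),(610,472)],.072)
i,_,_=ld("w2"); cv2.imwrite("pics/w2c.png",cv2.resize(np.clip((i[105:215,260:370].astype(float)/255)**.45*255,0,255).astype(np.uint8)[:,:,::-1],None,fx=5.4,fy=5.4,interpolation=cv2.INTER_CUBIC))
E
```

```text
outer 0.072 [0.4788 0.2577] [84.4 88.2 85.9 88. ] [  20.2  -69.5 -159.9  109.6]
outer 0.08 [0.4786 0.2585] [81.8 85.5 83.3 85.4] [  20.2  -69.5 -159.9  109.6]
outer 0.086 [0.4784 0.2591] [79.9 83.5 81.3 83.4] [  20.2  -69.5 -159.9  109.6]
inner 0.072 [0.4815 0.2605] [77.3 83.9 77.3 83.9] [  20.8  -70.  -159.2  110. ]
inner 0.08 [0.4812 0.2612] [75.  81.4 74.9 81.3] [  20.8  -70.  -159.2  110. ]
inner 0.086 [0.4809 0.2618] [73.2 79.5 73.2 79.4] [  20.8  -70.  -159.2  110. ]
bayLead 0.08 [0.4843 0.2631] [53.4 59.8 52.5 60.1] [  20.5  -69.7 -159.2  111.2]
plate 0.036 [0.4855 0.2611] [31.6 42.  31.1 42. ] [  20.8  -69.2 -159.2  111.4]
plate 0.042 [0.4852 0.2615] [31.  41.2 30.5 41.2] [  20.8  -69.2 -159.2  111.4]
panel 0.072 [0.5731 0.2922] [ 45.  109.   44.4 108.8] [  19.7  -70.1 -160.6  110.2]
printerfront 0.072 [0.4935 0.22  ] [ 70.  181.6 194.8] [-69.8  20.  178.9]
```

View pics/w2c.png

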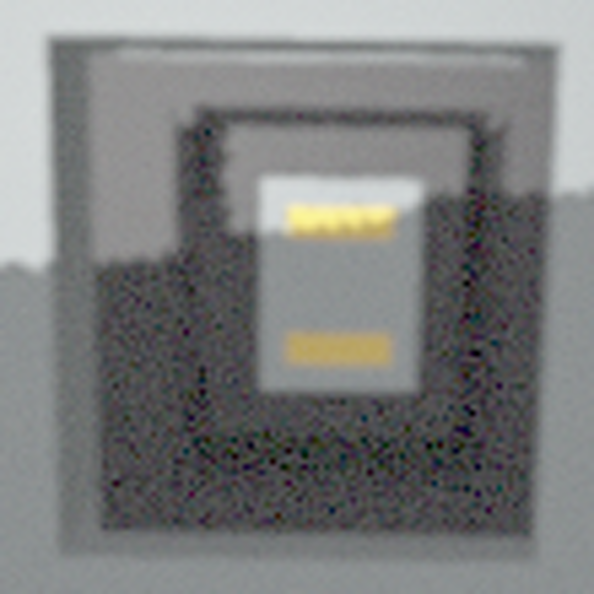

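The gamma crop shows the cradle rim at (90..553, 45..530), which measures 76x80 mm at z≈0.08. It sits inside the printer's 84x88 slot and is off toward +x and +y. The bay opening spans u 180..500 and the contact plate is at (341,285). That puts the bay point at about (0.4852, 0.2625), yaw 20.4°. Next, the charger.

```bash
python3 - <<'E'
from h import *
for b in (-.05,0,.05,.1):
  print(b,sim([([-.89,-.0+b,0],[0,0,.55],20)]))
  print(b,sim([([-.89,-.12+b,0],[0,0,.55],10),([-.89,.12+b,0],[0,0,.55],10)]))
E
```

```text
-0.05 (array([ 0.4646, -0.2959,  0.1963]), np.float64(-23.01))
-0.05 (array([ 0.4646, -0.3096,  0.1963]), np.float64(-23.01))
0 (array([ 0.4939, -0.2959,  0.1963]), np.float64(-23.01))
0 (array([ 0.4939, -0.3095,  0.1963]), np.float64(-23.01))
0.05 (array([ 0.5232, -0.2958,  0.1963]), np.float64(-23.01))
0.05 (array([ 0.5232, -0.3095,  0.1963]), np.float64(-23.01))
0.1 (array([ 0.5524, -0.2958,  0.1963]), np.float64(-23.01))
0.1 (array([ 0.5524, -0.3095,  0.1963]), np.float64(-23.01))
```

Call:
move_arm:
  deltas:
    - {"linear": [-0.89,-0.05,0],"turn": [0,0,0.55],"claw": 0}
    - {"linear": [-0.89,-0.05,0],"turn": [0,0,0.55],"claw": 0}
    - {"linear": [-0.89,-0.05,0],"turn": [0,0,0.55],"claw": 0}
    - {"linear": [-0.89,-0.05,0],"turn": [0,0,0.55],"claw": 0}
    - {"linear": [-0.89,-0.05,0],"turn": [0,0,0.55],"claw": 0}
    - {"linear": [-0.89,-0.05,0],"turn": [0,0,0.55],"claw": 0}
    - {"linear": [-0.89,-0.05,0],"turn": [0,0,0.55],"claw": 0}
    - {"linear": [-0.89,-0.05,0],"turn": [0,0,0.55],"claw": 0}
    - {"linear": [-0.89,-0.05,0],"turn": [0,0,0.55],"claw": 0}
    - {"linear": [-0.89,-0.05,0],"turn": [0,0,0.55],"claw": 0}
    - {"linear": [-0.89,-0.05,0],"turn": [0,0,0.55],"claw": 0}
    - {"linear": [-0.89,-0.05,0],"turn": [0,0,0.55],"claw": 0}
    - {"linear": [-0.89,-0.05,0],"turn": [0,0,0.55],"claw": 0}
    - {"linear": [-0.89,-0.05,0],"turn": [0,0,0.55],"claw": 0}
    - {"linear": [-0.89,-0.05,0],"turn": [0,0,0.55],"claw": 0}
    - {"linear": [-0.89,-0.05,0],"turn": [0,0,0.55],"claw": 0}
    - {"linear": [-0.89,-0.05,0],"turn": [0,0,0.55],"claw": 0}
    - {"linear": [-0.89,-0.05,0],"turn": [0,0,0.55],"claw": 0}
    - {"linear": [-0.89,-0.05,0],"turn": [0,0,0.55],"claw": 0}
    - {"linear": [-0.89,-0.05,0],"turn": [0,0,0.55],"claw": 0}

```text
time: 4.08
position: [0.4652, -0.2964, 0.1967]
tool_rot: [-2.619, -1.735, -0.002]
ft_force: [0.9, 0.9, -0.8]
grip_width: 1.0
```

Call:
move_arm:
  deltas:
    - {"linear": [0,0,0],"turn": [0,0,0],"claw": 0}
    - {"linear": [0,0,0],"turn": [0,0,0],"claw": 0}
    - {"linear": [0,0,0],"turn": [0,0,0],"claw": 0}

```text
time: 4.33
position: [0.4655, -0.2953, 0.1965]
tool_rot: [-2.618, -1.736, -0.002]
ft_force: [-0.2, 1.3, 0.3]
grip_width: 1.001
```

```bash
python3 - <<'E'
from h import *
print(st()); d=snap("wrist","w3")
print(proj("w3",[.48,-.244,.095]))
c=d["image"][40:230,180:440]
c=np.clip((c.astype(float)/255)**.5*255,0,255).astype(np.uint8)
cv2.imwrite("pics/w3v.png",cv2.resize(c[:,:,::-1],None,fx=3,fy=3,interpolation=cv2.INTER_CUBIC))
E
```

```text
{'t': 4.33, 'p': array([ 0.4655, -0.2953,  0.1965]), 'yaw': np.float64(-22.9), 'z': array([ 6.0e-04,  1.3e-03, -1.0e+00]), 'f': array([-0.22,  1.29,  0.29]), 'g': 87.11}
[309.92550534 146.27969594]
```

View pics/w3v.png

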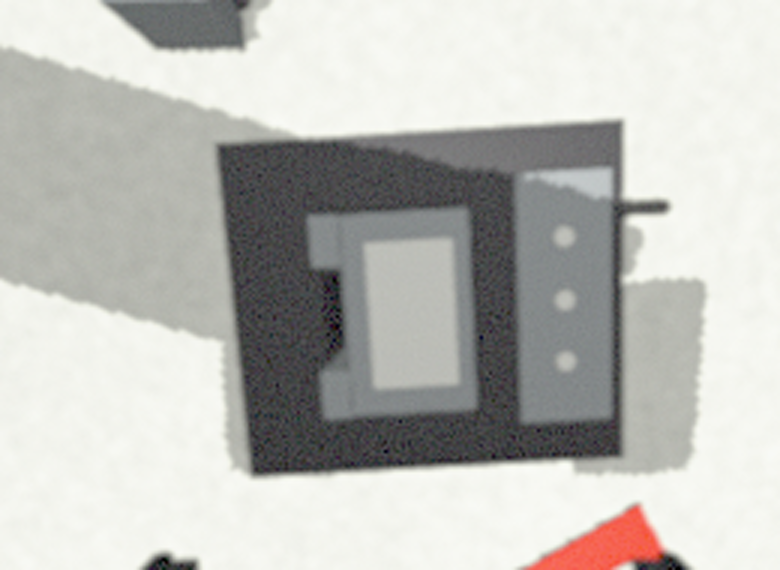

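The charger fills the crop. The pack-top corners are about (307,213), (470,207), (478,410) and (323,420), with the dark tab in the notch at (332,315) on the -x side. The LED panel lies to +x at (565,300).

```bash
python3 - <<'E'
from h import *
q=lambda u,v:(180+(u+.5)/3-.5,40+(v+.5)/3-.5)
def show(n,pts,z):
    P=np.array([onz("w3",*q(*p),z)[:2] for p in pts]);N=len(P)
    D=[P[(i+1)%N]-P[i] for i in range(N)]
    print(n,z,P.mean(0).round(4),np.round([np.linalg.norm(d)*1e3 for d in D],1),np.round([np.degrees(np.arctan2(d[1],d[0])) for d in D],1)); return P
for z in (.09,.095):show("pack",[(307,213),(470,207),(478,410),(323,420)],z)
P=show("chg",[(219,145),(622,121),(621,456),(253,474)],.05)
a=np.radians(-24.2);x=np.array([np.cos(a),np.sin(a)])
print("bay pt from charger", P.mean(0)-.010*x)
show("label",[(363,241),(453,237),(460,386),(373,390)],.095)
show("led",[(515,175),(612,168),(613,418),(520,423)],.05)
E
```

```text
pack 0.09 [ 0.4813 -0.2435] [45.3 56.9 45.7 58.3] [ -20.9 -109.7  160.8   69.9]
pack 0.095 [ 0.4815 -0.2433] [44.4 55.8 44.8 57.1] [ -20.9 -109.7  160.8   69.9]
chg 0.05 [ 0.4911 -0.2467] [127.6 108.1 127.7 107.4] [ -19.7 -109.8  159.9   70.2]
bay pt from charger [ 0.48201806 -0.24255087]
label 0.095 [ 0.4861 -0.2451] [24.7 41.  24.9 41.1] [ -20.5 -109.5  159.7   70.2]
led 0.05 [ 0.5335 -0.2623] [31.  80.8 31.8 80.4] [ -19.  -109.5  160.2   69.9]
```

Call:
move_arm:
  deltas:
    - {"linear": [0,0,0],"turn": [0,0,-0.73],"claw": 0}
    - {"linear": [0.9,-0.07,0.4],"turn": [0,0,0],"claw": 0}
    - {"linear": [0.9,-0.07,0.4],"turn": [0,0,0],"claw": 0}
    - {"linear": [0,0,0.9],"turn": [0,0,0],"claw": 0}
    - {"linear": [0,0,0],"turn": [0,0,0],"claw": 0}
    - {"linear": [0,0,0],"turn": [0,0,0],"claw": 0}
    - {"linear": [0,0,0],"turn": [0,0,0],"claw": 0}

```text
time: 4.97
position: [0.4793, -0.2456, 0.1466]
tool_rot: [2.575, 1.798, 0.0]
ft_force: [-0.1, -0.3, -0.2]
grip_width: 0.998
```

```bash
cat >> h.py <<'E'
def need(tx,ty,tz,yaw):
    s=st(); a=np.radians(yaw); y=np.array([np.cos(a),np.sin(a)]);x=np.array([-np.sin(a),np.cos(a)])
    d=np.array([tx,ty])-s["p"][:2]; print(s); print("units x,y,z:",(np.array([d@x,d@y,s["p"][2]-tz])/.03).round(3),"turn",((s["yaw"]-yaw)/4).round(3))
E
python3 - <<'E'
from h import *
need(.4801,-.2428,.078,-20)
E
```

```text
{'t': 4.97, 'p': array([ 0.4793, -0.2456,  0.1466]), 'yaw': np.float64(-20.16), 'z': array([ 8.e-04, -7.e-04, -1.e+00]), 'f': array([-0.09, -0.28, -0.23]), 'g': 86.82}
units x,y,z: [ 0.097 -0.007  2.287] turn -0.04
```

Call:
move_arm:
  deltas:
    - {"linear": [0.1,-0.01,0.7],"turn": [0,0,-0.03],"claw": 0}
    - {"linear": [0,0,0.7],"turn": [0,0,0],"claw": 0}
    - {"linear": [0,0,0.6],"turn": [0,0,0],"claw": 0}
    - {"linear": [0,0,0.29],"turn": [0,0,0],"claw": 0}
    - {"linear": [0,0,0],"turn": [0,0,0],"claw": 0}
    - {"linear": [0,0,0],"turn": [0,0,0],"claw": 0}
    - {"linear": [0,0,0],"turn": [0,0,0],"claw": 0}
  grip_force: 6

```text
time: 5.55
position: [0.4805, -0.2432, 0.0784]
tool_rot: [2.573, 1.799, 0.002]
ft_force: [0.9, -0.7, 0.7]
grip_width: 0.998
```

```bash
python3 - <<'E'
from h import *
need(.4801,-.2428,.078,-20)
d=snap("wrist","w4");
c=d["image"][60:400,120:520]
c=np.clip((c.astype(float)/255)**.5*255,0,255).astype(np.uint8)
cv2.imwrite("pics/w4v.png",cv2.resize(c[:,:,::-1],None,fx=1.6,fy=1.6))
E
```

```text
{'t': 5.55, 'p': array([ 0.4805, -0.2432,  0.0784]), 'yaw': np.float64(-20.08), 'z': array([ 2.4e-03, -8.0e-04, -1.0e+00]), 'f': array([ 0.89, -0.66,  0.68]), 'g': 86.87}
units x,y,z: [ 0.008 -0.017  0.013] turn -0.02
```

View pics/w4v.png

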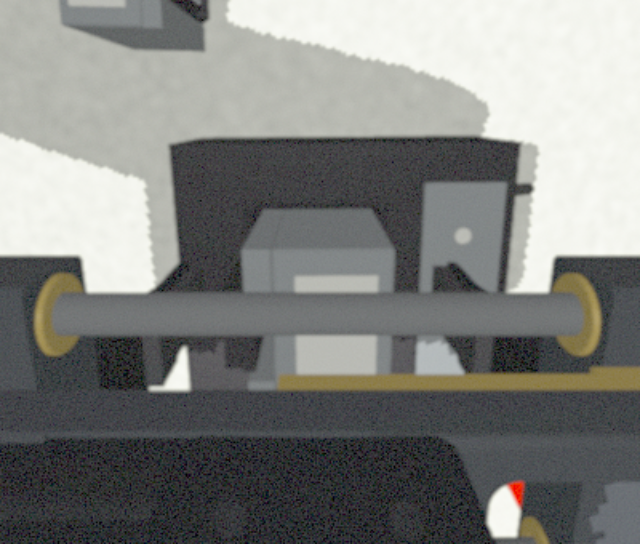

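The fingers straddle the pack, with its top at (318,270) between jaws at x≈170 and x≈480. The pads are clear of the charger top. Closing gently.

Call:
move_arm:
  deltas:
    - {"linear": [0,0,0],"turn": [0,0,0],"claw": 0.3}
    - {"linear": [0,0,0],"turn": [0,0,0],"claw": 0.4}
    - {"linear": [0,0,0],"turn": [0,0,0],"claw": 0.5}
    - {"linear": [0,0,0],"turn": [0,0,0],"claw": 0.6}
    - {"linear": [0,0,0],"turn": [0,0,0],"claw": 0.6}
    - {"linear": [0,0,0],"turn": [0,0,0],"claw": 0.6}
    - {"linear": [0,0,0],"turn": [0,0,0],"claw": 0.6}
    - {"linear": [0,0,0],"turn": [0,0,0],"claw": 0.6}

```text
time: 6.27
position: [0.4792, -0.2422, 0.0767]
tool_rot: [-2.574, -1.8, 0.0]
ft_force: [-1.6, 0.4, 0.6]
grip_width: 0.564
```

```bash
python3 -c "
from h import *
need(.4801,-.2428,.078,-20);a=np.radians(-20);f=st()['f'];print('fy tool',f[0]*np.cos(a)+f[1]*np.sin(a))"
```

```text
{'t': 6.27, 'p': array([ 0.4792, -0.2422,  0.0767]), 'yaw': np.float64(-20.05), 'z': array([-7.e-04,  4.e-04, -1.e+00]), 'f': array([-1.57,  0.4 ,  0.64]), 'g': 49.07}
units x,y,z: [-0.009  0.035 -0.043] turn -0.013
fy tool -1.6121254719641438
```

Call:
move_arm:
  deltas:
    - {"linear": [0,0,0],"turn": [0,0,0],"claw": 0.6}
    - {"linear": [0,0,0],"turn": [0,0,0],"claw": 0.6}
    - {"linear": [0,0,0],"turn": [0,0,0],"claw": 0.6}
    - {"linear": [0,0,0],"turn": [0,0,0],"claw": 0.6}
    - {"linear": [0,0,0],"turn": [0,0,0],"claw": 0.6}
  grip_force: 18

```text
time: 6.68
position: [0.4794, -0.2423, 0.0767]
tool_rot: [-2.574, -1.801, 0.0]
ft_force: [-0.9, -0.1, 0.1]
grip_width: 0.532
```

```bash
python3 -c "
from h import *
need(.4801,-.2428,.078,-20);a=np.radians(-20);f=st()['f'];print('f tool x,y',f[0]*.342+f[1]*.94,f[0]*np.cos(a)+f[1]*np.sin(a))"
```

```text
{'t': 6.68, 'p': array([ 0.4794, -0.2423,  0.0767]), 'yaw': np.float64(-20.05), 'z': array([-2.e-04,  1.e-04, -1.e+00]), 'f': array([-0.93, -0.07,  0.14]), 'g': 46.27}
units x,y,z: [-0.008  0.028 -0.043] turn -0.013
f tool x,y -0.3838600000000001 -0.849972727298098
```

Fully pressed, with an opening of about 47 mm and almost no side force. A small lift, watching the force.

Call:
move_arm:
  deltas:
    - {"linear": [0,0.02,-0.05],"turn": [0,0,0],"claw": 0.6}
    - {"linear": [0,0,-0.1],"turn": [0,0,0],"claw": 0.6}
    - {"linear": [0,0,-0.05],"turn": [0,0,0],"claw": 0.6}
    - {"linear": [0,0,0],"turn": [0,0,0],"claw": 0.6}
    - {"linear": [0,0,0],"turn": [0,0,0],"claw": 0.6}

```text
time: 7.1
position: [0.4802, -0.2425, 0.083]
tool_rot: [2.574, 1.801, 0.001]
ft_force: [-1.7, 0.1, -3.7]
grip_width: 0.53
```

Call:
move_arm:
  deltas:
    - {"linear": [0,0,-0.1],"turn": [0,0,0],"claw": 0.6}
    - {"linear": [0,0,-0.1],"turn": [0,0,0],"claw": 0.6}
    - {"linear": [0,0,0],"turn": [0,0,0],"claw": 0.6}

```text
time: 7.35
position: [0.4805, -0.2428, 0.0895]
tool_rot: [2.574, 1.8, 0.001]
ft_force: [0.8, -0.4, -3.3]
grip_width: 0.532
```

The latch is free. The force rose by only about 3.5 N, which matches the pack's weight, and the pack is following the arm. Lifting clear.

Call:
move_arm:
  deltas:
    - {"linear": [0,0,-0.2],"turn": [0,0,0],"claw": 0.6}
    - {"linear": [0,0,-0.3],"turn": [0,0,0],"claw": 0.6}
    - {"linear": [0,0,-0.4],"turn": [0,0,0],"claw": 0.6}
    - {"linear": [0,0,-0.5],"turn": [0,0,0],"claw": 0.6}
    - {"linear": [0,0,-0.6],"turn": [0,0,0],"claw": 0.6}
    - {"linear": [0,0,-0.6],"turn": [0,0,0],"claw": 0.6}
    - {"linear": [0,0,-0.5],"turn": [0,0,0],"claw": 0.6}
    - {"linear": [0,0,-0.4],"turn": [0,0,0],"claw": 0.6}
    - {"linear": [0,0,-0.2],"turn": [0,0,0],"claw": 0.6}
    - {"linear": [0,0,0],"turn": [0,0,0],"claw": 0.6}
  grip_force: 20

```text
time: 8.18
position: [0.4809, -0.243, 0.2017]
tool_rot: [2.573, 1.799, 0.004]
ft_force: [0.1, 0.8, -3.8]
grip_width: 0.528
```

```bash
python3 - <<'E'
from h import *
print(st()); d=snap("scene","s5")
for b in (0,.03):
  print(sim([([.4,b,0],[0,0,-.24],1),([.86,b,0],[0,0,-.53],18),([.4,b,0],[0,0,-.24],1)]))
i,_,_=ld("s5");cv2.imwrite("pics/s5v.png",cv2.resize(i[90:230,160:420][:,:,::-1],None,fx=3,fy=3,interpolation=cv2.INTER_CUBIC))
E
```

```text
{'t': 8.18, 'p': array([ 0.4809, -0.243 ,  0.2017]), 'yaw': np.float64(-20.06), 'z': array([ 3.3e-03, -4.0e-04, -1.0e+00]), 'f': array([ 0.14,  0.79, -3.79]), 'g': 45.95}
(array([0.489 , 0.2358, 0.2005]), np.float64(20.04))
(array([0.5066, 0.2355, 0.2005]), np.float64(20.04))
```

View pics/s5v.png

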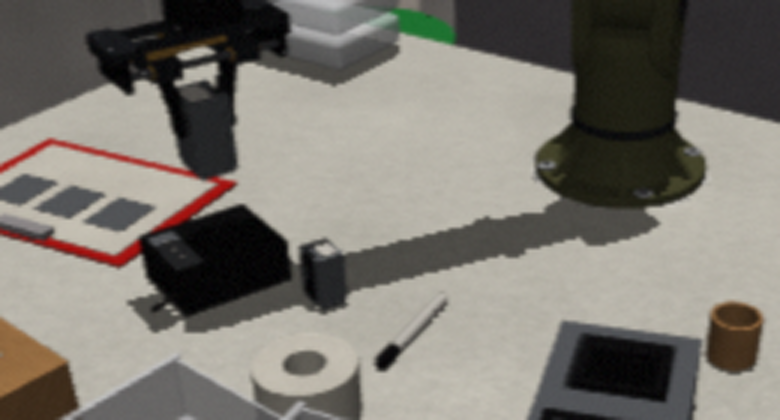

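The pack hangs upright in the jaws at (205,130) and the charger is left empty. Carrying it over on an arc.

Call:
move_arm:
  deltas:
    - {"linear": [0.4,0,0],"turn": [0,0,-0.24],"claw": 0.6}
    - {"linear": [0.9,0,0],"turn": [0,0,-0.53],"claw": 0.6}
    - {"linear": [0.9,0,0],"turn": [0,0,-0.53],"claw": 0.6}
    - {"linear": [0.9,0,0],"turn": [0,0,-0.53],"claw": 0.6}
    - {"linear": [0.9,0,0],"turn": [0,0,-0.53],"claw": 0.6}
    - {"linear": [0.9,0,0],"turn": [0,0,-0.53],"claw": 0.6}
    - {"linear": [0.9,0,0],"turn": [0,0,-0.53],"claw": 0.6}
    - {"linear": [0.9,0,0],"turn": [0,0,-0.53],"claw": 0.6}
    - {"linear": [0.9,0,0],"turn": [0,0,-0.53],"claw": 0.6}
    - {"linear": [0.9,0,0],"turn": [0,0,-0.53],"claw": 0.6}
    - {"linear": [0.9,0,0],"turn": [0,0,-0.53],"claw": 0.6}
    - {"linear": [0.9,0,0],"turn": [0,0,-0.53],"claw": 0.6}
    - {"linear": [0.9,0,0],"turn": [0,0,-0.53],"claw": 0.6}
    - {"linear": [0.9,0,0],"turn": [0,0,-0.53],"claw": 0.6}
    - {"linear": [0.9,0,0],"turn": [0,0,-0.53],"claw": 0.6}
    - {"linear": [0.9,0,0],"turn": [0,0,-0.53],"claw": 0.6}
    - {"linear": [0.9,0,0],"turn": [0,0,-0.53],"claw": 0.6}
    - {"linear": [0.9,0,0],"turn": [0,0,-0.53],"claw": 0.6}
    - {"linear": [0.9,0,0],"turn": [0,0,-0.53],"claw": 0.6}
    - {"linear": [0.4,0,0],"turn": [0,0,-0.24],"claw": 0.6}

```text
time: 9.9
position: [0.486, 0.2623, 0.1983]
tool_rot: [-1.789, -2.578, 0.002]
ft_force: [0.0, 1.7, -3.4]
grip_width: 0.527
```

Call:
move_arm:
  deltas:
    - {"linear": [0,0,0],"turn": [0,0,0],"claw": 0.6}
    - {"linear": [0,0,0],"turn": [0,0,0],"claw": 0.6}
    - {"linear": [0,0,0],"turn": [0,0,0],"claw": 0.6}

```text
time: 10.15
position: [0.4894, 0.2554, 0.1992]
tool_rot: [1.803, 2.572, -0.003]
ft_force: [-1.0, -0.6, -2.4]
grip_width: 0.527
```

```bash
python3 -c "
from h import *
need(.4830,.2617,.160,20.2)"
```

```text
{'t': 10.15, 'p': array([0.4894, 0.2554, 0.1992]), 'yaw': np.float64(19.92), 'z': array([-5.0e-04, -1.8e-03, -1.0e+00]), 'f': array([-0.97, -0.63, -2.38]), 'g': 45.87}
units x,y,z: [ 0.271 -0.128  1.307] turn -0.07
```

Call:
move_arm:
  deltas:
    - {"linear": [0.27,-0.13,0.2],"turn": [0,0,-0.07],"claw": 0.6}
    - {"linear": [0,0,0.5],"turn": [0,0,0],"claw": 0.6}
    - {"linear": [0,0,0.4],"turn": [0,0,0],"claw": 0.6}
    - {"linear": [0,0,0.2],"turn": [0,0,0],"claw": 0.6}
    - {"linear": [0,0,0],"turn": [0,0,0],"claw": 0.6}
    - {"linear": [0,0,0],"turn": [0,0,0],"claw": 0.6}
    - {"linear": [0,0,0],"turn": [0,0,0],"claw": 0.6}

```text
time: 10.73
position: [0.4833, 0.2633, 0.1614]
tool_rot: [1.795, 2.577, 0.001]
ft_force: [-0.1, -0.7, -2.8]
grip_width: 0.529
```

```bash
python3 -c "
from h import *
need(.4830,.2617,.160,20.2)"
```

```text
{'t': 10.73, 'p': array([0.4833, 0.2633, 0.1614]), 'yaw': np.float64(20.28), 'z': array([ 9.e-04,  5.e-04, -1.e+00]), 'f': array([-0.1 , -0.73, -2.81]), 'g': 46.03}
units x,y,z: [-0.047 -0.028  0.047] turn 0.02
```

Call:
move_arm:
  deltas:
    - {"linear": [-0.05,-0.02,0.1],"turn": [0,0,0],"claw": 0.6}
    - {"linear": [0,0,0.1],"turn": [0,0,0],"claw": 0.6}
    - {"linear": [0,0,0.1],"turn": [0,0,0],"claw": 0.6}
    - {"linear": [0,0,0],"turn": [0,0,0],"claw": 0.6}
    - {"linear": [0,0,0],"turn": [0,0,0],"claw": 0.6}

```text
time: 11.15
position: [0.4825, 0.2617, 0.1516]
tool_rot: [-1.795, -2.578, 0.001]
ft_force: [0.3, 0.6, -2.8]
grip_width: 0.529
```

Call:
move_arm:
  deltas:
    - {"linear": [0,0,0.07],"turn": [0,0,0],"claw": 0.6}
    - {"linear": [0,0,0.07],"turn": [0,0,0],"claw": 0.6}
    - {"linear": [0,0,0],"turn": [0,0,0],"claw": 0.6}

```text
time: 11.4
position: [0.4825, 0.2616, 0.1472]
tool_rot: [-1.795, -2.578, 0.001]
ft_force: [0.1, 0.0, -2.9]
grip_width: 0.528
```

Call:
move_arm:
  deltas:
    - {"linear": [0,0,0.07],"turn": [0,0,0],"claw": 0.6}
    - {"linear": [0,0,0.07],"turn": [0,0,0],"claw": 0.6}
    - {"linear": [0,0,0],"turn": [0,0,0],"claw": 0.6}

```text
time: 11.65
position: [0.4824, 0.2616, 0.1429]
tool_rot: [-1.795, -2.578, 0.001]
ft_force: [-0.2, 0.3, -2.0]
grip_width: 0.529
```

Call:
move_arm:
  deltas:
    - {"linear": [0,0,0.07],"turn": [0,0,0],"claw": 0.6}
    - {"linear": [0,0,0.07],"turn": [0,0,0],"claw": 0.6}
    - {"linear": [0,0,0],"turn": [0,0,0],"claw": 0.6}

```text
time: 11.9
position: [0.4824, 0.2616, 0.1388]
tool_rot: [-1.795, -2.578, 0.001]
ft_force: [-0.4, 0.0, -2.7]
grip_width: 0.529
```

Call:
move_arm:
  deltas:
    - {"linear": [0,0,0.07],"turn": [0,0,0],"claw": 0.6}
    - {"linear": [0,0,0.07],"turn": [0,0,0],"claw": 0.6}
    - {"linear": [0,0,0],"turn": [0,0,0],"claw": 0.6}

```text
time: 12.15
position: [0.4824, 0.2616, 0.1346]
tool_rot: [-1.795, -2.578, 0.001]
ft_force: [-0.1, -0.0, -2.9]
grip_width: 0.531
```

Call:
move_arm:
  deltas:
    - {"linear": [0,0,0.07],"turn": [0,0,0],"claw": 0.6}
    - {"linear": [0,0,0.07],"turn": [0,0,0],"claw": 0.6}
    - {"linear": [0,0,0],"turn": [0,0,0],"claw": 0.6}

```text
time: 12.4
position: [0.4824, 0.2616, 0.1304]
tool_rot: [-1.795, -2.578, 0.001]
ft_force: [0.1, 0.4, -2.4]
grip_width: 0.528
```

Call:
move_arm:
  deltas:
    - {"linear": [0,0,0.07],"turn": [0,0,0],"claw": 0.6}
    - {"linear": [0,0,0.07],"turn": [0,0,0],"claw": 0.6}
    - {"linear": [0,0,0],"turn": [0,0,0],"claw": 0.6}

```text
time: 12.65
position: [0.4824, 0.2616, 0.1262]
tool_rot: [-1.795, -2.578, 0.001]
ft_force: [-0.3, 0.8, -4.0]
grip_width: 0.526
```

The pack is inside the bay with no contact force. Going on down to the contact plate.

Call:
move_arm:
  deltas:
    - {"linear": [0,0,0.07],"turn": [0,0,0],"claw": 0.6}
    - {"linear": [0,0,0.07],"turn": [0,0,0],"claw": 0.6}
    - {"linear": [0,0,0.07],"turn": [0,0,0],"claw": 0.6}
    - {"linear": [0,0,0],"turn": [0,0,0],"claw": 0.6}

```text
time: 12.98
position: [0.4824, 0.2616, 0.1198]
tool_rot: [-1.795, -2.578, 0.001]
ft_force: [-0.3, -0.4, -2.8]
grip_width: 0.528
```

Call:
move_arm:
  deltas:
    - {"linear": [0,0,0.05],"turn": [0,0,0],"claw": 0.6}
    - {"linear": [0,0,0.05],"turn": [0,0,0],"claw": 0.6}
    - {"linear": [0,0,0],"turn": [0,0,0],"claw": 0.6}

```text
time: 13.23
position: [0.4825, 0.2617, 0.1171]
tool_rot: [-1.795, -2.578, 0.001]
ft_force: [-0.7, -0.3, -3.4]
grip_width: 0.527
```

Call:
move_arm:
  deltas:
    - {"linear": [0,0,0.05],"turn": [0,0,0],"claw": 0.6}
    - {"linear": [0,0,0.05],"turn": [0,0,0],"claw": 0.6}
    - {"linear": [0,0,0],"turn": [0,0,0],"claw": 0.6}

```text
time: 13.48
position: [0.4825, 0.2616, 0.114]
tool_rot: [-1.795, -2.578, 0.001]
ft_force: [0.9, 0.1, -3.1]
grip_width: 0.528
```

Call:
move_arm:
  deltas:
    - {"linear": [0,0,0.05],"turn": [0,0,0],"claw": 0.6}
    - {"linear": [0,0,0.03],"turn": [0,0,0],"claw": 0.6}
    - {"linear": [0,0,0],"turn": [0,0,0],"claw": 0.6}

```text
time: 13.73
position: [0.4826, 0.2617, 0.1117]
tool_rot: [-1.795, -2.578, 0.0]
ft_force: [0.0, -0.3, -3.7]
grip_width: 0.529
```

Call:
move_arm:
  deltas:
    - {"linear": [0,0,0.05],"turn": [0,0,0],"claw": 0.6}
    - {"linear": [0,0,0],"turn": [0,0,0],"claw": 0.6}
    - {"linear": [0,0,0],"turn": [0,0,0],"claw": 0.6}

```text
time: 13.98
position: [0.4826, 0.2617, 0.1104]
tool_rot: [-1.795, -2.578, 0.0]
ft_force: [0.4, -0.2, -2.7]
grip_width: 0.531
```

Call:
move_arm:
  deltas:
    - {"linear": [0,0,0.05],"turn": [0,0,0],"claw": 0.6}
    - {"linear": [0,0,0],"turn": [0,0,0],"claw": 0.6}
    - {"linear": [0,0,0],"turn": [0,0,0],"claw": 0.6}

```text
time: 14.23
position: [0.4829, 0.2619, 0.1093]
tool_rot: [1.795, 2.578, 0.001]
ft_force: [0.1, -0.5, -0.9]
grip_width: 0.527
```

Call:
move_arm:
  deltas:
    - {"linear": [0,0,0.05],"turn": [0,0,0],"claw": 0.6}
    - {"linear": [0,0,0],"turn": [0,0,0],"claw": 0.6}
    - {"linear": [0,0,0],"turn": [0,0,0],"claw": 0.6}

```text
time: 14.48
position: [0.483, 0.2619, 0.108]
tool_rot: [1.795, 2.578, 0.001]
ft_force: [-0.3, -0.6, 2.6]
grip_width: 0.53
```

Call:
move_arm:
  deltas:
    - {"linear": [0,0,0.05],"turn": [0,0,0],"claw": 0.6}
    - {"linear": [0,0,0],"turn": [0,0,0],"claw": 0.6}
    - {"linear": [0,0,0],"turn": [0,0,0],"claw": 0.6}

```text
time: 14.73
position: [0.4829, 0.2619, 0.1063]
tool_rot: [1.795, 2.578, 0.001]
ft_force: [-0.8, -1.4, 4.5]
grip_width: 0.531
```

Call:
move_arm:
  deltas:
    - {"linear": [0,0,0.05],"turn": [0,0,0],"claw": 0.6}
    - {"linear": [0,0,0],"turn": [0,0,0],"claw": 0.6}
    - {"linear": [0,0,0],"turn": [0,0,0],"claw": 0.6}

```text
time: 14.98
position: [0.483, 0.2619, 0.1052]
tool_rot: [1.795, 2.578, 0.001]
ft_force: [-1.4, -1.2, 8.1]
grip_width: 0.528
```

Call:
move_arm:
  deltas:
    - {"linear": [0,0,0.03],"turn": [0,0,0],"claw": 0.6}
    - {"linear": [0,0,0],"turn": [0,0,0],"claw": 0.6}
    - {"linear": [0,0,0],"turn": [0,0,0],"claw": 0.6}

```text
time: 15.23
position: [0.4831, 0.2619, 0.1051]
tool_rot: [-1.795, -2.578, -0.002]
ft_force: [-3.6, -1.7, 12.9]
grip_width: 0.53
```

The hard floor is felt at z≈0.105. Releasing the tab under light preload.

Call:
move_arm:
  deltas:
    - {"linear": [0,0,0.02],"turn": [0,0,0],"claw": 0.6}
    - {"linear": [0,0,0],"turn": [0,0,0],"claw": 0.25}
    - {"linear": [0,0,0],"turn": [0,0,0],"claw": 0.25}
    - {"linear": [0,0,0],"turn": [0,0,0],"claw": 0.25}
    - {"linear": [0,0,0],"turn": [0,0,0],"claw": 0.25}

```text
time: 15.65
position: [0.4828, 0.2618, 0.1025]
tool_rot: [1.795, 2.578, 0.0]
ft_force: [0.8, -0.2, 0.3]
grip_width: 0.717
```

```bash
python3 -c "
from h import *
print(st())"
```

```text
{'t': 15.65, 'p': array([0.4828, 0.2618, 0.1025]), 'yaw': np.float64(20.31), 'z': array([ 5.e-04,  0.e+00, -1.e+00]), 'f': array([ 0.84, -0.18,  0.31]), 'g': 62.4}
```

Call:
move_arm:
  deltas:
    - {"linear": [0,0,-0.2],"turn": [0,0,0],"claw": 0.15}
    - {"linear": [0,0,-0.5],"turn": [0,0,0],"claw": 0.15}
    - {"linear": [0,0,-0.6],"turn": [0,0,0],"claw": 0.15}
    - {"linear": [0,0,-0.6],"turn": [0,0,0],"claw": 0.15}
    - {"linear": [0,0,-0.3],"turn": [0,0,0],"claw": 0.15}
    - {"linear": [0,0,0],"turn": [0,0,0],"claw": 1}
    - {"linear": [0,0,0],"turn": [0,0,0],"claw": 1}
    - {"linear": [0,0,0],"turn": [0,0,0],"claw": 1}
    - {"linear": [0,0,0],"turn": [0,0,0],"claw": 1}
    - {"linear": [0,0,0],"turn": [0,0,0],"claw": 1}
    - {"linear": [0,0,0],"turn": [0,0,0],"claw": 1}
    - {"linear": [0,0,0],"turn": [0,0,0],"claw": 1}

```text
time: 16.65
position: [0.4825, 0.2616, 0.1685]
tool_rot: [-1.795, -2.578, 0.001]
ft_force: [0.4, 0.5, 0.1]
grip_width: 0.407
```

```bash
python3 - <<'E'
from h import *
print(st()); d=snap("scene","s6")
i,_,_=ld("s6");cv2.imwrite("pics/s6v.png",cv2.convertScaleAbs(cv2.resize(i[140:270,310:430][:,:,::-1],None,fx=4.5,fy=4.5,interpolation=cv2.INTER_CUBIC),alpha=1.7))
E
```

```text
{'t': 16.65, 'p': array([0.4825, 0.2616, 0.1685]), 'yaw': np.float64(20.31), 'z': array([-6.e-04, -5.e-04, -1.e+00]), 'f': array([0.44, 0.48, 0.08]), 'g': 35.39}
```

View pics/s6v.png

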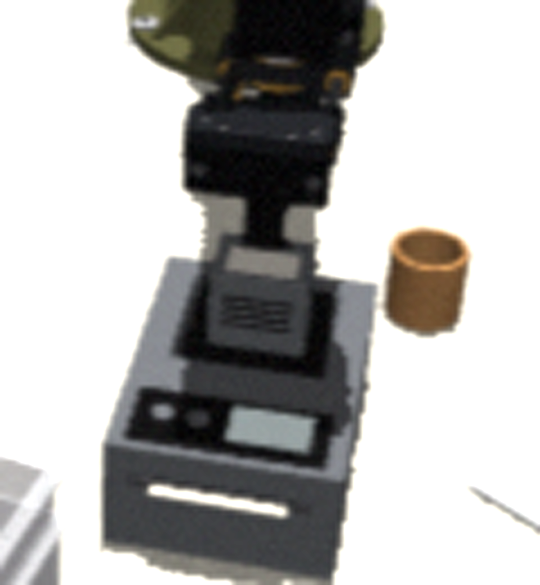

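The pack stands in the printer's bay, with its label top at (262,258). The plain face is toward the display, so the tab is away from it. Now closing fully and probing the top gently to check the height and latch.

Call:
move_arm:
  deltas:
    - {"linear": [0,0,0],"turn": [0,0,0],"claw": 1}
    - {"linear": [0,0,0],"turn": [0,0,0],"claw": 1}
    - {"linear": [0,0,0],"turn": [0,0,0],"claw": 1}
    - {"linear": [0,0,0.2],"turn": [0,0,0],"claw": 1}
    - {"linear": [0,0,0.2],"turn": [0,0,0],"claw": 1}
    - {"linear": [0,0,0.1],"turn": [0,0,0],"claw": 1}
    - {"linear": [0,0,0],"turn": [0,0,0],"claw": 1}
    - {"linear": [0,0,0],"turn": [0,0,0],"claw": 1}

```text
time: 17.37
position: [0.4824, 0.2616, 0.1535]
tool_rot: [-1.795, -2.578, 0.001]
ft_force: [0.1, 0.6, -0.0]
grip_width: 0.009
```

Call:
move_arm:
  deltas:
    - {"linear": [0,0,0.07],"turn": [0,0,0],"claw": 1}
    - {"linear": [0,0,0],"turn": [0,0,0],"claw": 1}
    - {"linear": [0,0,0],"turn": [0,0,0],"claw": 1}

```text
time: 17.62
position: [0.4827, 0.2618, 0.1519]
tool_rot: [-1.795, -2.578, -0.0]
ft_force: [-0.9, 0.2, -0.7]
grip_width: 0.005
```

Call:
move_arm:
  deltas:
    - {"linear": [0,0,0.05],"turn": [0,0,0],"claw": 1}
    - {"linear": [0,0,0],"turn": [0,0,0],"claw": 1}
    - {"linear": [0,0,0],"turn": [0,0,0],"claw": 1}

```text
time: 17.87
position: [0.4827, 0.2618, 0.1504]
tool_rot: [-1.795, -2.578, -0.0]
ft_force: [-0.1, 0.8, 0.1]
grip_width: 0.004
```

Call:
move_arm:
  deltas:
    - {"linear": [0,0,0.05],"turn": [0,0,0],"claw": 1}
    - {"linear": [0,0,0],"turn": [0,0,0],"claw": 1}
    - {"linear": [0,0,0],"turn": [0,0,0],"claw": 1}

```text
time: 18.12
position: [0.4826, 0.2617, 0.1488]
tool_rot: [-1.795, -2.578, 0.0]
ft_force: [-0.2, -0.0, 0.1]
grip_width: 0.005
```

Call:
move_arm:
  deltas:
    - {"linear": [0,0,0.05],"turn": [0,0,0],"claw": 1}
    - {"linear": [0,0,0],"turn": [0,0,0],"claw": 1}
    - {"linear": [0,0,0],"turn": [0,0,0],"claw": 1}

```text
time: 18.37
position: [0.483, 0.2619, 0.1476]
tool_rot: [1.795, 2.578, 0.001]
ft_force: [0.1, 0.1, 1.6]
grip_width: 0.001
```

Call:
move_arm:
  deltas:
    - {"linear": [0,0,0.05],"turn": [0,0,0],"claw": 1}
    - {"linear": [0,0,0],"turn": [0,0,0],"claw": 1}
    - {"linear": [0,0,0],"turn": [0,0,0],"claw": 1}

```text
time: 18.62
position: [0.4831, 0.2619, 0.1465]
tool_rot: [1.795, 2.578, 0.002]
ft_force: [0.1, -0.3, 5.3]
grip_width: 0.008
```

Call:
move_arm:
  deltas:
    - {"linear": [0,0,0.03],"turn": [0,0,0],"claw": 1}
    - {"linear": [0,0,0],"turn": [0,0,0],"claw": 1}
    - {"linear": [0,0,0],"turn": [0,0,0],"claw": 1}

```text
time: 18.87
position: [0.4831, 0.262, 0.146]
tool_rot: [1.795, 2.578, 0.002]
ft_force: [-0.9, -0.9, 7.7]
grip_width: 0.002
```

Call:
move_arm:
  deltas:
    - {"linear": [0,0,0.03],"turn": [0,0,0],"claw": 1}
    - {"linear": [0,0,0],"turn": [0,0,0],"claw": 1}
    - {"linear": [0,0,0],"turn": [0,0,0],"claw": 1}

```text
time: 19.12
position: [0.4833, 0.2621, 0.146]
tool_rot: [1.795, 2.578, 0.003]
ft_force: [-1.3, -1.7, 12.5]
grip_width: 0.007
```

Call:
move_arm:
  deltas:
    - {"linear": [0,0,0.03],"turn": [0,0,0],"claw": 1}
    - {"linear": [0,0,0],"turn": [0,0,0],"claw": 1}
    - {"linear": [0,0,0],"turn": [0,0,0],"claw": 1}

```text
time: 19.37
position: [0.4836, 0.2622, 0.146]
tool_rot: [1.795, 2.578, 0.004]
ft_force: [-3.7, -1.8, 17.0]
grip_width: 0.001
```

Call:
move_arm:
  deltas:
    - {"linear": [0,0,0.03],"turn": [0,0,0],"claw": 1}
    - {"linear": [0,0,0],"turn": [0,0,0],"claw": 1}
    - {"linear": [0,0,0],"turn": [0,0,0],"claw": 1}

```text
time: 19.62
position: [0.4839, 0.2623, 0.146]
tool_rot: [1.795, 2.578, 0.006]
ft_force: [-3.4, -2.6, 21.5]
grip_width: 0.004
```

Call:
move_arm:
  deltas:
    - {"linear": [0,0,-0.2],"turn": [0,0,0],"claw": 1}
    - {"linear": [0,0,-0.1],"turn": [0,0,0],"claw": 1}
    - {"linear": [0,0,0],"turn": [0,0,0],"claw": 1}
    - {"linear": [0,0,0],"turn": [0,0,0],"claw": 1}
    - {"linear": [0,0,0],"turn": [0,0,0],"claw": 1}

```text
time: 20.03
position: [0.4821, 0.2615, 0.1503]
tool_rot: [-1.795, -2.578, 0.002]
ft_force: [-0.2, 0.2, -0.5]
grip_width: 0.01
```

Call:
move_arm:
  deltas:
    - {"linear": [0,0,0.08],"turn": [0,0,0],"claw": 1}
    - {"linear": [0,0,0.05],"turn": [0,0,0],"claw": 1}
    - {"linear": [0,0,0],"turn": [0,0,0],"claw": 1}
    - {"linear": [0,0,0],"turn": [0,0,0],"claw": 1}

```text
time: 20.37
position: [0.4828, 0.2618, 0.1476]
tool_rot: [1.795, 2.578, 0.0]
ft_force: [-0.2, -0.2, 2.0]
grip_width: 0.004
```

Call:
move_arm:
  deltas:
    - {"linear": [0,0,0.03],"turn": [0,0,0],"claw": 1}
    - {"linear": [0,0,0],"turn": [0,0,0],"claw": 1}
    - {"linear": [0,0,0],"turn": [0,0,0],"claw": 1}

```text
time: 20.62
position: [0.4829, 0.2618, 0.1468]
tool_rot: [1.795, 2.578, 0.001]
ft_force: [-0.1, -1.4, 3.3]
grip_width: 0.008
```

The top probe says the pack sits about 2 mm below the popped-up height, which isn't conclusive. A direct check is to close on the tab with 3 N, below the 4 N needed to move it, and read the width: 52 mm means sprung out and latched, about 48.5 mm means caught behind the lip.

Call:
move_arm:
  deltas:
    - {"linear": [0,0,-0.4],"turn": [0,0,0],"claw": 0.5}
    - {"linear": [0,-0.08,-0.35],"turn": [0,0,0],"claw": 0}
    - {"linear": [0,0,0],"turn": [0,0,0],"claw": 0}
    - {"linear": [0,0,0],"turn": [0,0,0],"claw": 0}
    - {"linear": [0,0,0],"turn": [0,0,0],"claw": 0}
    - {"linear": [0,0,0],"turn": [0,0,0],"claw": 0}
    - {"linear": [0,0,0],"turn": [0,0,0],"claw": 0}
    - {"linear": [0,0,0],"turn": [0,0,0],"claw": 0}
    - {"linear": [0,0,0],"turn": [0,0,0],"claw": 0}
    - {"linear": [0,0,0],"turn": [0,0,0],"claw": 0}
  grip_force: 3

```text
time: 21.45
position: [0.4804, 0.2608, 0.1688]
tool_rot: [-1.795, -2.578, 0.0]
ft_force: [0.4, -0.2, -0.4]
grip_width: 0.678
```

Call:
move_arm:
  deltas:
    - {"linear": [0,0,0],"turn": [0,0,0],"claw": 0}
    - {"linear": [0,0,0],"turn": [0,0,0],"claw": 0}
    - {"linear": [0,0,0],"turn": [0,0,0],"claw": 0}
    - {"linear": [0,0,0],"turn": [0,0,0],"claw": 0}
    - {"linear": [0,0,0],"turn": [0,0,0],"claw": 0}

```text
time: 21.87
position: [0.4804, 0.2609, 0.169]
tool_rot: [1.795, 2.578, 0.0]
ft_force: [0.5, 1.2, 0.3]
grip_width: 0.98
```

Call:
move_arm:
  deltas:
    - {"linear": [0,0,0.4],"turn": [0,0,0],"claw": 0}
    - {"linear": [0,0,0.6],"turn": [0,0,0],"claw": 0}
    - {"linear": [0,0,0.6],"turn": [0,0,0],"claw": 0}
    - {"linear": [0,0,0.4],"turn": [0,0,0],"claw": 0}
    - {"linear": [0,0,0],"turn": [0,0,0],"claw": 0.3}
    - {"linear": [0,0,0],"turn": [0,0,0],"claw": 0.35}
    - {"linear": [0,0,0],"turn": [0,0,0],"claw": 0.4}
    - {"linear": [0,0,0],"turn": [0,0,0],"claw": 0.45}
    - {"linear": [0,0,0],"turn": [0,0,0],"claw": 0.5}
    - {"linear": [0,0,0],"turn": [0,0,0],"claw": 0.5}
    - {"linear": [0,0,0],"turn": [0,0,0],"claw": 0.5}
    - {"linear": [0,0,0],"turn": [0,0,0],"claw": 0.5}
    - {"linear": [0,0,0],"turn": [0,0,0],"claw": 0.5}
    - {"linear": [0,0,0],"turn": [0,0,0],"claw": 0.5}

```text
time: 23.03
position: [0.4809, 0.2612, 0.1095]
tool_rot: [1.795, 2.578, 0.002]
ft_force: [1.1, 0.2, 3.4]
grip_width: 0.598
```

```bash
python3 -c "
from h import *
print(st())"
```

```text
{'t': 23.03, 'p': array([0.4809, 0.2612, 0.1095]), 'yaw': np.float64(20.31), 'z': array([ 1.1e-03,  8.0e-04, -1.0e+00]), 'f': array([1.06, 0.18, 3.38]), 'g': 52.04}
```

The width is 52.0 mm, so the tab is fully out, which is only possible with the barb hooked under the lip. Opening and retreating.

Call:
move_arm:
  deltas:
    - {"linear": [0,0,0],"turn": [0,0,0],"claw": 0}
    - {"linear": [0,0,0],"turn": [0,0,0],"claw": 0}
    - {"linear": [0,0,0],"turn": [0,0,0],"claw": 0}
    - {"linear": [0,0,0],"turn": [0,0,0],"claw": 0}
    - {"linear": [0,0,0],"turn": [0,0,0],"claw": 0}
    - {"linear": [0,0,0],"turn": [0,0,0],"claw": 0}
    - {"linear": [0,0,-0.4],"turn": [0,0,0],"claw": 0}
    - {"linear": [0,0,-0.8],"turn": [0,0,0],"claw": 0}
    - {"linear": [0,0,-0.8],"turn": [0,0,0],"claw": 0}
    - {"linear": [0,0,-0.8],"turn": [0,0,0],"claw": 0}
    - {"linear": [-0.8,0,-0.8],"turn": [0,0,0],"claw": 0}
    - {"linear": [-0.8,0,-0.4],"turn": [0,0,0],"claw": 0}
    - {"linear": [0,0,0],"turn": [0,0,0],"claw": 0}
    - {"linear": [0,0,0],"turn": [0,0,0],"claw": 0}
    - {"linear": [0,0,0],"turn": [0,0,0],"claw": 0}

```text
time: 24.28
position: [0.4967, 0.2164, 0.2292]
tool_rot: [-1.795, -2.578, -0.001]
ft_force: [-0.8, 0.5, 0.4]
grip_width: 1.0
```

```bash
python3 - <<'E'
from h import *
print(st()); d=snap("wrist","w7"); t=snap("top","t7")
g=lambda c:np.clip((c.astype(float)/255)**.5*255,0,255).astype(np.uint8)
a=cv2.resize(g(d["image"][60:230,210:470]),(650,425),interpolation=cv2.INTER_CUBIC)
b=cv2.resize(g(t["image"][150:300,200:500]),(340,170)); p=np.zeros((170,650,3),np.uint8);p[:,:340]=b
cv2.imwrite("pics/w7v.png",np.vstack([a,p])[:,:,::-1])
E
```

```text
{'t': 24.28, 'p': array([0.4967, 0.2164, 0.2292]), 'yaw': np.float64(20.31), 'z': array([-2.e-04,  9.e-04, -1.e+00]), 'f': array([-0.8 ,  0.54,  0.43]), 'g': 87.01}
```

View pics/w7v.png

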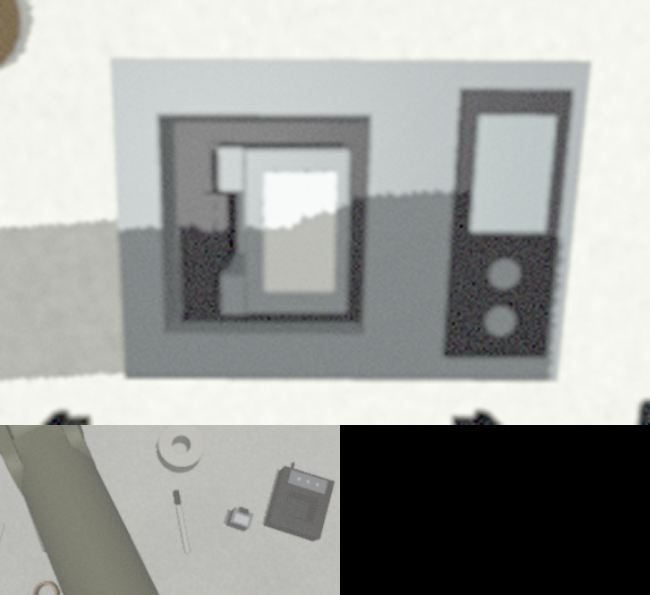

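The pack sits square in the bay at (285,230), with its tab notch on the left, away from the display at (510,170). The charger is empty, and the decoy pack, marker, label roll and core have not moved. Handing in.

```bash
python3 -c "
from bench import ctrl
print(ctrl.close_job())"
```

```text
the job is handed in; nothing more can be done
None
```

The larger pack is out of the charger and latched in the label printer's bay, with its tab on the side away from the display. I handed the job in at about 24 s of the 64 s allowed.

- **Removal:** I squeezed the tab fully in at 18 N and lifted the pack straight out. The force rose only by the pack's weight, about 3.5 N.
- **Fitting:** I lowered it into the printer bay with no rim contact, felt the contact plate and then the hard floor, and released the tab. I then pressed the top once with up to about 21 N.
- **Latch check:** A 3 N squeeze across the tab and the far face read 52.0 mm, the at-rest width, so the tab is fully out and hooked.
- **Height check:** The top probe was less clear. The pack rested about 1.5 to 2 mm above the pressed-home height, near the latch's 1.5 mm play. That did not settle it, so I relied on the squeeze.
- **Last pictures:** The pack sits square in the bay and the charger is empty. The label roll, core, marker and small loose pack are undisturbed. The tub and tub lid were not in the final view, but no move went near them.

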